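Slide the chopping board through between the two tins

TASK

Clear the right side of the worktop for slicing bread: with your fingertips push the small wooden chopping board flat along the worktop, to the left, through the narrow gap between the two food tins. Keep pushing until the whole board is out on the left side of both tins, and stop there with its trailing end no more than about 5 cm beyond them. Do not grasp, lift or tip the board, and leave the cup and jars around it alone.

Things in the scene. Friction and masses are not known exactly. Their poses are not given: they have to be found in the camera images.
- board: small plain wooden chopping board lying flat on the worktop, a rectangular slab 150 mm (its own x) by 220 mm (its own y) by 22 mm thick, about 0.3 to 0.65 kg, slides freely on the worktop. Origin: centre of the underside, z up. It starts on the right (-y) side of the two tins, its long side roughly along the world y axis (turned up to 0.25 rad either way); its own +y end leads to the left
- board_right_near (a point): corner of the board on its right (trailing, own -y) end, on the side nearer the robot (own -x), at half thickness: 75 mm and 110 mm from the board's middle
- board_right_far (a point): the other corner of the board's right (trailing) end, on the side farther from the robot (own +x)
- tin_near: squat round food tin with a paper label, 76 mm across (radius 37.7 mm), 58 mm high, standing fixed on the worktop and unable to move; the tin nearer to the robot. Origin: centre of its underside; its own x axis points at the middle of the other tin
- tin_far: the identical second tin (76 mm across, 58 mm high, fixed), farther from the robot, its centre 233.5 to 235.5 mm from the first one's: the free gap between the two is 158 to 160 mm, for the 150 mm wide board. Origin: centre of its underside
- gap (a point): middle of the gap between the two tins, at worktop height (within 1 mm). Its x axis points from the near tin to the far one (up to 0.15 rad from world x), its y axis points straight through the gap to the left, the way that the board must go
- cup: white cup with handle, 74 x 96 mm, 54 mm high, loose, at the left of the worktop; bystander. Origin: centre of its underside
- jam_jar: glass jar with a dark red screw lid, 77 mm across, 92 mm high, loose, behind the right part of the worktop; bystander. Origin: centre of its underside
- spice_a: slim spice jar with a green cap, 46 mm across, 106 mm high, loose, near the worktop's front edge, at the left or (changed places with the other spice jar) at the right; bystander. Origin: centre of its underside
- spice_b: slim spice jar with a black cap with a green round top, 44 mm across, 105 mm high, loose, near the worktop's front edge, at the other side; bystander. Origin: centre of its underside

How it is judged:
On the way:
1. the middle of the board passes between the two tins (y of board in the frame of gap between -0.04 and 0.04 m and x of board in the frame of gap between -0.025 and 0.025 m and height (world z) of board below 0.01 m), for 0.1 s.
At the end, for the whole second after the job is handed in: Both corners of the board's trailing end lie past the left sides of the tins (0 to 70 mm beyond them, measured along the gap's direction); the board lies flat on the worktop, at rest (y of board_right_near in the frame of gap between 0.038 and 0.108 m and y of board_right_far in the frame of gap between 0.038 and 0.108 m and height (world z) of board below 0.006 m and angle between board's own z axis and vertical below 0.05 rad and linear speed of board below 0.01 m/s); the robot touches nothing.
It fails at once if the board is lifted or tipped (more than 12 mm or 0.12 rad) (height (world z) of board above 0.012 m or angle between board's own z axis and vertical above 0.12 rad).
It fails at once if the white cup is shifted by more than 15 mm or lifted (distance of cup from where it was at the start of the episode above 0.015 m).
It fails at once if the jam jar is shifted by more than 15 mm or lifted (distance of jam_jar from where it was at the start of the episode above 0.015 m).
It fails at once if the green-capped spice jar is shifted by more than 15 mm or lifted (distance of spice_a from where it was at the start of the episode above 0.015 m).
It fails at once if the black-capped spice jar is shifted by more than 15 mm or lifted (distance of spice_b from where it was at the start of the episode above 0.015 m).
It also fails if it takes over 72 s, if anything falls off the work surface, if the arm or the gripper's body presses on something with over 40 N, if the wrist force passes 120 N, or if a joint passes its speed limit or range.

ROBOT

A 7-joint arm with a two-finger parallel gripper is mounted at the origin on a cart in front of the work surface, level with it; the furniture and walls round the work are solid. World frame = base frame: x ahead of the robot, y to its left, z up, the work surface at z = 0. Lengths are in m, angles in rad, forces in N, time in s.
With the tool pointing down it reaches from about 0.4 to 0.875 m from the base axis. Payload 6.5 kg.
Tool frame: the origin (TCP) lies between the finger pads; the fingertips stand 17 mm ahead of it and the grasp point (between the pads) lies 2 mm behind it; x points along the fingers, y is the direction in which the jaws open and shut, and the axes are right-handed (so a half turn about x gives the same grasp; the last joint's range is limited). The gripper opens to 88 mm and grips with 3 to 60 N. Pads are 18 mm wide; open, the fingers measure 123 mm over their backs; the gripper's body (75 mm by 187 mm) begins 45 mm behind the grasp point.
Start: joints at [1.236, 0.536, -0.004, 1.538, 0.003, 1.067, -0.071], TCP at [0.173, -0.627, 0.256] pointing down, gripper open.
Joint ranges: [-2.7, 2.7], [-0.37, 2.16], [-1.27, 1.26], [0.24, 2.4], [-1.31, 4.45], [0.19, 1.91], [-2.76, 2.76]. Speed limits (rad/s): [2.39, 2.39, 3.14, 3.14, 3.14, 3.14, 3.14].

INTERFACE

Orientations are given as a 3x3 rotation matrix whose columns are the frame's x, y, z axes.
In Python, from cell import manip gives the robot as it stands.
- The arm moves only by the tool arm_command, never from a script. Its argument "rows" is one flat list of numbers, 7 for each row, row after row: the shift along the tool's x, y, z in mm, then the turn, a rotation vector about the tool's x, y, z in rad, then the closure, from -1 (fully open) to 1 (shut), so that 0 is half open. In form: [dx, dy, dz, rx, ry, rz, gripper, dx, dy, dz, rx, ry, rz, gripper, ...]. A call has exactly 10 rows; each row shifts and turns the commanded pose from where the row before left it, along the tool's axes as they then stand; what a row does not reach is not made up. A row lasts 1/8 s, in which the tool goes at most 62.5 mm and 10.7 degrees, less where a joint would pass 70% of its speed; a pose out of reach is approached as far as the arm can. A call with a gripper value outside its range is refused whole. The fingers move at their own pace and stop on an object; the grip force is fixed at half the most. Time passes only in rows, so rows that do not move let the fingers close, or fill a call up. It gives the time, the measured TCP pose, the force and the opening at its end, in the units of the state.
- manip.read_state(): the state, without advancing time (a new reading comes with each control period).
- manip.capture(name): name is "scene" or "top" or "wrist"; returns the picture (384x512x3 uint8, blue, green, red); there is no depth.
- manip.camera_params(name): a dict with "fov_y" (degrees; the focal length in pixels is half the picture's height over the tangent of half this angle, whatever the lens; pixels are square), "cx", "cy" (the principal point, pixels), "k1" (the pictures are not rectified: a ray, as slopes to the right and down, at radius r is drawn at 1 + k1 r^2 times it, then the intrinsics apply), "world_to_cam" (4x4, takes a point from world to camera coordinates); the wrist camera has in their place "hand_eye" (4x4, takes a point from camera to tool coordinates, whose origin is the TCP and whose axes are the tool frame's). Camera axes: x right, y up, looking along -z (the intrinsics and any distortion apply to the point x, -y, -z); pixel columns grow to the right and rows downward; lengths in m; the calibration is good to about 2 mm. A picture is of the moment at which its call begins: read the wrist's pose just before it. camera_params takes no time and is no camera call.
- manip.hand_in(): hands the job in, once; it reports no verdict.
Trained networks look in the newest picture that a camera, given by its name, has taken for a name from the list of things; names that differ only in an ending like _2 or _b are one class to them, and where a whole thing is asked for, a point or a joint stands for the part that bears it (a point fixed in the world has none). Each returns a list of dicts, best first, with "conf" (0 to 1); they miss things now and then, are a little off and sometimes report something else, mostly with a low value. They report only what shows in the picture. A call takes as long as a camera call.
- manip.boxes_of(target, camera): "at" ([column, row] in pixels, amid what is visible of it).
- manip.regions_of(target, camera): "region" (384x512 bool, what is visible of it) and "at" ([column, row] in pixels, amid what is visible of it).
The state is a dict: "clock": time; "qpos": joint angles; "qvel": joint speeds; "tau": joint torques, N m; "eef_pos": TCP position; "tool_rot": TCP orientation; "contact_force": force on the tool from outside, world axes, zero at the start; "torque": the same for the moment, N m; "width": finger opening in m.
Only numpy, scipy, OpenCV 4.12 (cv2) and the standard library are available. Lean on these libraries where they do the work, as an engineer would, in place of code of your own. Each camera call takes 0.05 s, during which the arm holds its last target.

## Working session

There is one attempt and no reset: what is moved stays moved. The work goes in short steps, Python scripts to look and compute and a tool call to move; the robot and the scene stay as the last step left them, time stands still between calls to the robot, and variables do not carry over. Pictures are saved under pics/ and viewed, and the job is handed in when it is done.

Besides the shell and the picture viewer there is one more tool, called after "Call:" in YAML: its name, and indented under it one key for each argument. arm_command: Moves the arm, as the interface text tells. Its arguments: {"type":"object","properties":{"rows":{"type":"array"}},"required":["rows"]}

```bash
ls; mkdir -p pics
python3 - <<'E'
from cell import manip
import cv2,numpy as np
s=manip.read_state()
for k,v in s.items(): print(k,np.round(v,4).tolist())
for c in("scene","top"):
    im=manip.capture(c); cv2.imwrite(f"pics/{c}0.png",im)
    p=manip.camera_params(c); print(c,{k:np.round(v,4).tolist() for k,v in p.items()})
print({k:np.round(v,4).tolist() for k,v in manip.camera_params("wrist").items()})
E
```

```text
pics
clock 0.0
qpos [1.2358, 0.5372, -0.0044, 1.5389, 0.0026, 1.0673, -0.0712]
qvel [-0.0003, -0.001, 0.0011, 0.0005, 0.0016, 0.0007, 0.0003]
tau [-0.0004, -57.0971, 0.9908, -25.1606, -0.0562, 0.0178, 0.0002]
eef_pos [0.1724, -0.6261, 0.2548]
tool_rot [[-0.0006, 0.2657, -0.9641], [0.0017, -0.9641, -0.2657], [-1.0, -0.0018, 0.0002]]
contact_force [-0.2474, -0.6384, -0.5674]
torque [0.0314, 0.0193, -0.026]
width 0.0882
scene {'fov_y': 45.0055, 'cx': 255.4462, 'cy': 188.4761, 'k1': -0.1099, 'world_to_cam': [[-0.4702, -0.8823, -0.0231, 0.3337], [0.5843, -0.3307, 0.7411, -0.3317], [-0.6615, 0.335, 0.671, -1.5316], [0.0, 0.0, 0.0, 1.0]]}
top {'fov_y': 56.6191, 'cx': 251.292, 'cy': 189.2636, 'k1': -0.0108, 'world_to_cam': [[0.0156, -0.9998, -0.0115, 0.0538], [0.9977, 0.0148, 0.0668, -0.534], [-0.0666, -0.0125, 0.9977, -1.3322], [0.0, 0.0, 0.0, 1.0]]}
{'fov_y': 70.3106, 'cx': 251.3387, 'cy': 194.1324, 'k1': -0.0392, 'hand_eye': [[-0.0005, 0.2993, -0.9541, -0.1291], [1.0, 0.001, -0.0002, -0.0004], [0.0009, -0.9541, -0.2993, -0.0776], [0.0, 0.0, 0.0, 1.0]]}
```

View pics/top0.png

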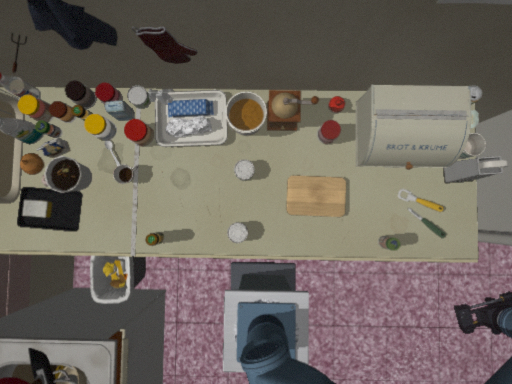

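View pics/scene0.png

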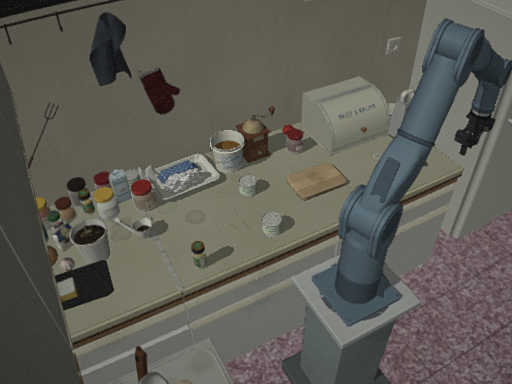

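```bash
cat > h.py <<'E'
from cell import manip
import cv2,numpy as np
def K(p):
    f=192/np.tan(np.radians(p["fov_y"]/2)); return f
def w2c(cam,st=None):
    p=manip.camera_params(cam)
    if cam!="wrist": return p,np.array(p["world_to_cam"])
    T=np.eye(4);T[:3,:3]=st["tool_rot"];T[:3,3]=st["eef_pos"]
    return p,np.linalg.inv(T@np.array(p["hand_eye"]))
def proj(P,cam,st=None):
    p,M=w2c(cam,st);P=np.atleast_2d(P)
    c=P@M[:3,:3].T+M[:3,3]; u=c[:,0]/-c[:,2];v=-c[:,1]/-c[:,2]
    s=1+p["k1"]*(u*u+v*v);f=K(p)
    return np.c_[p["cx"]+f*u*s,p["cy"]+f*v*s]
def unproj(px,z,cam,st=None):
    p,M=w2c(cam,st);px=np.atleast_2d(px).astype(float);f=K(p)
    d=(px-[p["cx"],p["cy"]])/f;u=d.copy()
    for _ in range(20): u=d/(1+p["k1"]*(u**2).sum(1,keepdims=True))
    r=np.c_[u[:,0],-u[:,1],-np.ones(len(u))]@M[:3,:3]
    o=-M[:3,:3].T@M[:3,3]
    return o+r*((z-o[2])/r[:,2])[:,None]
def boardfit(mask,cam,st=None,z=0.022):
    cs,_=cv2.findContours(mask.astype(np.uint8),cv2.RETR_EXTERNAL,cv2.CHAIN_APPROX_NONE)
    c=max(cs,key=cv2.contourArea)[:,0,:]
    w=unproj(c,z,cam,st)[:,:2]
    (cx,cy),(a,b),ang=cv2.minAreaRect((w*1000).astype(np.float32))
    return (cx,cy),(a,b),ang
E
python3 - <<'E'
from h import *
for cam in("top","scene"):
    im=manip.capture(cam)
    for t in("board","tin_near","tin_far","cup","jam_jar","spice_a","spice_b"):
        rs=manip.regions_of(t,cam)
        for r in rs[:4]:
            ys,xs=np.nonzero(r["region"])
            print(cam,t,round(r["conf"],2),np.round(r["at"],1),len(xs),(xs.min(),xs.max(),ys.min(),ys.max()),np.round(unproj(r["at"],{"board":.022}.get(t,.055 if 'tin' in t else .05),cam),3))
        if t=="board": print(boardfit(rs[0]["region"],cam))
        np.save(f"pics/{cam}_{t}.npy",np.array([r["region"] for r in rs]))
E
```

```text
top board 0.65 [315.5 194.4] 2333 (np.int64(286), np.int64(345), np.int64(175), np.int64(216)) [[ 0.517 -0.18   0.022]]
top board 0.36 [237.1 231.1] 316 (np.int64(227), np.int64(247), np.int64(223), np.int64(242)) [[0.375 0.113 0.022]]
((512.56982421875, -180.43426513671875), (222.56494140625, 152.6481170654297), 89.35374450683594)
top tin_near 0.7 [238.7 233.8] 335 (np.int64(227), np.int64(247), np.int64(223), np.int64(242)) [[0.367 0.105 0.055]]
top tin_far 0.56 [244.3 169.2] 344 (np.int64(234), np.int64(254), np.int64(160), np.int64(180)) [[0.605 0.088 0.055]]
top cup 0.74 [123.1 172.8] 311 (np.int64(113), np.int64(133), np.int64(164), np.int64(183)) [[0.585 0.541 0.05 ]]
top jam_jar 0.57 [330.3 131.8] 425 (np.int64(318), np.int64(340), np.int64(120), np.int64(144)) [[ 0.75 -0.23  0.05]]
top spice_a 0.7 [388.9 245. ] 259 (np.int64(378), np.int64(399), np.int64(235), np.int64(250)) [[ 0.334 -0.444  0.05 ]]
top spice_a 0.68 [153.1 239.4] 199 (np.int64(145), np.int64(164), np.int64(232), np.int64(245)) [[0.341 0.42  0.05 ]]
top spice_b 0.7 [388.9 245. ] 259 (np.int64(378), np.int64(3
[... 667 characters left out ...]
 [272.7 222.7] 446 (np.int64(261), np.int64(281), np.int64(212), np.int64(236)) [[0.351 0.118 0.055]]
scene tin_far 0.72 [247.  187.6] 349 (np.int64(238), np.int64(256), np.int64(175), np.int64(196)) [[0.567 0.112 0.055]]
scene cup 0.87 [141.9 226.7] 334 (np.int64(132), np.int64(152), np.int64(218), np.int64(238)) [[0.572 0.546 0.05 ]]
scene jam_jar 0.68 [290.8 141.7] 393 (np.int64(286), np.int64(303), np.int64(129), np.int64(153)) [[ 0.748 -0.2    0.05 ]]
scene spice_a 0.63 [198.5 250.8] 361 (np.int64(191), np.int64(206), np.int64(241), np.int64(269)) [[0.364 0.407 0.05 ]]
scene spice_b 0.63 [198.5 250.8] 361 (np.int64(191), np.int64(206), np.int64(241), np.int64(269)) [[0.364 0.407 0.05 ]]
```

```bash
cat >> h.py <<'E'
from scipy.spatial.transform import Rotation as R
def Rz(deg):
    a=np.radians(deg);z=np.array([np.cos(a),np.sin(a),0]);x=np.array([0,0,-1.]);return np.c_[x,np.cross(z,x),z]
def plan(p0,R0,p1,R1,n,g=-1.0):
    """rows straight-line; long rotation via rotvec"""
    rv=R.from_matrix(R0.T@R1).as_rotvec()/n
    rv=np.round(rv,3);p=np.array(p0,float);Rc=R0.copy();out=[]
    for i in range(n):
        tgt=np.array(p0)+(np.array(p1)-p0)*(i+1)/n
        d=np.round(Rc.T@(tgt-p)*1000,0 if n<3 else 1)
        out.append([*d,*rv,g]);p=p+Rc@d/1000;Rc=Rc@R.from_rotvec(rv).as_matrix()
    return out,p,Rc
E
python3 - <<'E'
from h import *
s=manip.read_state()
rows,p,Rc=plan(s["eef_pos"],np.array(s["tool_rot"]),[0.50,-0.05,0.30],Rz(0),20)
for k in(0,10):print(sum([[float(x) for x in r] for r in rows[k:k+10]],[]))
print(p,Rc)
E
```

```text
[-2.2, -23.4, -23.4, -0.144, 0.0, 0.0, -1.0, -2.2, -19.9, -26.6, -0.144, 0.0, 0.0, -1.0, -2.2, -15.8, -29.1, -0.144, 0.0, 0.0, -1.0, -2.3, -11.5, -31.1, -0.144, 0.0, 0.0, -1.0, -2.2, -6.9, -32.5, -0.144, 0.0, 0.0, -1.0, -2.2, -2.2, -33.1, -0.144, 0.0, 0.0, -1.0, -2.2, 2.6, -33.0, -0.144, 0.0, 0.0, -1.0, -2.2, 7.3, -32.3, -0.144, 0.0, 0.0, -1.0, -2.2, 11.9, -31.0, -0.144, 0.0, 0.0, -1.0, -2.3, 16.2, -28.9, -0.144, 0.0, 0.0, -1.0]
[-2.2, 20.2, -26.3, -0.144, 0.0, 0.0, -1.0, -2.2, 23.8, -23.2, -0.144, 0.0, 0.0, -1.0, -2.2, 26.8, -19.5, -0.144, 0.0, 0.0, -1.0, -2.2, 29.3, -15.4, -0.144, 0.0, 0.0, -1.0, -2.2, 31.3, -11.1, -0.144, 0.0, 0.0, -1.0, -2.2, 32.5, -6.4, -0.144, 0.0, 0.0, -1.0, -2.3, 33.1, -1.8, -0.144, 0.0, 0.0, -1.0, -2.2, 33.0, 3.0, -0.144, 0.0, 0.0, -1.0, -2.2, 32.2, 7.8, -0.144, 0.0, 0.0, -1.0, -2.2, 30.8, 12.3, -0.144, 0.0, 0.0, -1.0]
[ 0.50002266 -0.05003906  0.29999506] [[-4.11412318e-05 -7.19722120e-03  9.99974099e-01]
 [-3.18963812e-05  9.99974099e-01  7.19721989e-03]
 [-9.99999999e-01 -3.15994525e-05 -4.13697316e-05]]
```

Call:
arm_command:
  rows: [-2,-23,-23,-0.144,0,0,-1,-2,-20,-27,-0.144,0,0,-1,-2,-16,-29,-0.144,0,0,-1,-2,-11,-31,-0.144,0,0,-1,-2,-7,-32,-0.144,0,0,-1,-2,-2,-33,-0.144,0,0,-1,-2,3,-33,-0.144,0,0,-1,-2,7,-32,-0.144,0,0,-1,-2,12,-31,-0.144,0,0,-1,-2,16,-29,-0.144,0,0,-1]

```text
clock: 2.15
eef_pos: [0.3365, -0.3388, 0.276]
tool_rot: [[0.0, 0.99, 0.142], [-0.0, 0.142, -0.99], [-1.0, 0.0, 0.001]]
contact_force: [0.1, 0.3, 0.4]
width: 0.088
```

Call:
arm_command:
  rows: [-2,20,-26,-0.144,0,0,-1,-2,24,-23,-0.144,0,0,-1,-2,27,-19,-0.144,0,0,-1,-2,29,-15,-0.144,0,0,-1,-2,31,-11,-0.144,0,0,-1,-2,32,-6,-0.144,0,0,-1,-2,33,-2,-0.144,0,0,-1,-2,33,3,-0.144,0,0,-1,-2,32,8,-0.144,0,0,-1,-2,31,12,-0.144,0,0,-1]

```text
clock: 3.4
eef_pos: [0.5001, -0.0529, 0.296]
tool_rot: [[0.0, -0.012, 1.0], [-0.0, 1.0, 0.012], [-1.0, -0.0, 0.0]]
contact_force: [0.1, -0.1, 0.2]
width: 0.0882
```

Run:
```python
from h import *
s=manip.read_state()
im=manip.capture("wrist");cv2.imwrite("pics/w1.png",im)
for k in("clock","qpos","eef_pos","tool_rot","qvel"):print(k,np.round(s[k],4).tolist())
for t in("board","tin_near","tin_far"):
    rs=manip.regions_of(t,"wrist")
    for r in rs[:3]:
        print(t,round(r["conf"],2),np.round(r["at"],1),r["region"].sum(),np.round(unproj(r["at"],.022 if t=="board" else .058,"wrist",s),4))
        cs,_=cv2.findContours(r["region"].astype(np.uint8),0,cv2.CHAIN_APPROX_NONE)
        im=cv2.drawContours(im.copy(),cs,-1,(0,0,255),1)
    if t=="board": print(boardfit(rs[0]["region"],"wrist",s))
cv2.imwrite("pics/w1o.png",im)
```

```text
clock 3.4
qpos [0.6932, 0.3473, -0.8298, 1.8409, 0.2894, 1.0786, 1.3368]
eef_pos [0.5001, -0.0529, 0.296]
tool_rot [[0.0004, -0.0115, 0.9999], [-0.0004, 0.9999, 0.0115], [-1.0, -0.0004, 0.0004]]
qvel [-0.3719, 0.253, -0.2633, -0.2536, 0.2525, 0.1592, 0.4621]
board 0.63 [167.6 163.9] 13913 [[ 0.5027 -0.1787  0.022 ]]
((511.78387451171875, -180.77967834472656), (222.3577423095703, 153.0935516357422), 88.58934020996094)
tin_near 0.64 [381.3  68.7] 3763 [[0.3713 0.1085 0.058 ]]
tin_far 0.91 [344.3 224.4] 1485 [[0.5827 0.0846 0.058 ]]
```

View pics/w1.png

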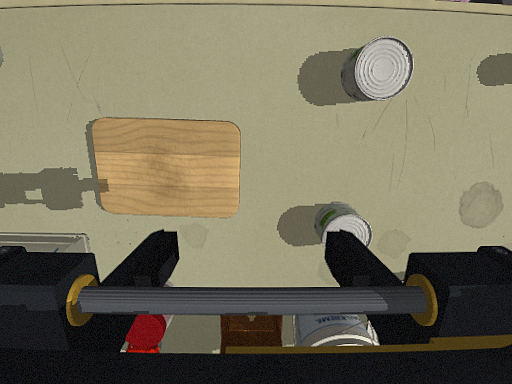

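View pics/w1o.png

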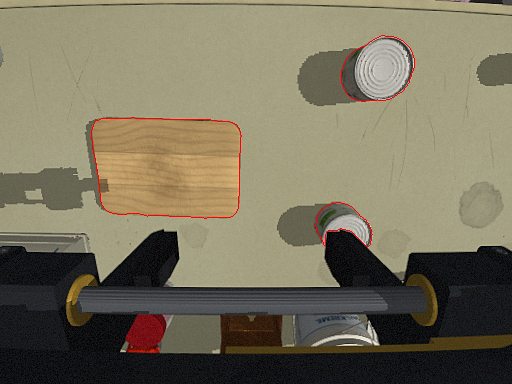

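Call:
arm_command:
  rows: [-14,2,14,0,0,0,-1,-14,2,14,0,0,0,-1,-14,2,14,0,0,0,-1,-14,2,14,0,0,0,-1,-14,2,14,0,0,0,-1,-14,2,10,0,0,0,-1,0,0,0,0,0,0,-1,0,0,0,0,0,0,-1,0,0,0,0,0,0,-1,0,0,0,0,0,0,-1]

```text
clock: 4.85
eef_pos: [0.5791, -0.0413, 0.3794]
tool_rot: [[-0.001, -0.007, 1.0], [-0.0, 1.0, 0.007], [-1.0, -0.0, -0.001]]
contact_force: [0.1, 0.9, 0.4]
width: 0.0879
```

```bash
cat >> h.py <<'E'
from scipy.optimize import least_squares
def rrect(c,yaw,w=.15,l=.22,r=.012,z=.022):
    pts=[]
    for sx,sy,a0 in((1,1,0),(-1,1,90),(-1,-1,180),(1,-1,270)):
        for a in np.radians(np.linspace(a0,a0+90,6)):
            pts.append([sx*(w/2-r)+r*np.cos(a),sy*(l/2-r)+r*np.sin(a)])
    pts=np.array(pts);c_,s_=np.cos(yaw),np.sin(yaw)
    xy=pts@np.array([[c_,s_],[-s_,c_]])+c
    return np.c_[xy,np.full(len(xy),z)]
def circ(c,r=.0377,n=40):
    a=np.linspace(0,2*np.pi,n,endpoint=False);xy=np.c_[c[0]+r*np.cos(a),c[1]+r*np.sin(a)]
    return np.r_[np.c_[xy,np.zeros(n)],np.c_[xy,np.full(n,.058)]]
def sdist(poly,pts):
    h=cv2.convexHull(poly.astype(np.float32)).reshape(-1,1,2)
    return np.array([cv2.pointPolygonTest(h,(float(a),float(b)),True) for a,b in pts])
def contour(mask):
    cs,_=cv2.findContours(mask.astype(np.uint8),0,cv2.CHAIN_APPROX_NONE)
    return max(cs,key=cv2.contourArea)[:,0,:].astype(float)
def fit(kind,mask,x0,cam,st=None,off=.5):
    c=contour(mask)
    def f(x):
        if kind=="tin": P=circ(x)
        else:
            P=np.r_[rrect(x[:2],x[2],z=.022),rrect(x[:2],x[2],z=0.0)]
        return sdist(proj(P,cam,st),c)-off
    r=least_squares(f,x0,loss="soft_l1",f_scale=.7,diff_step=1e-3,x_scale=.01)
    return r.x,np.sqrt(np.mean(np.clip(r.fun,-3,3)**2))
E
python3 - <<'E'
from h import *
s=manip.read_state()
im=manip.capture("wrist");cv2.imwrite("pics/w2.png",im);im0=im.copy()
for k in("clock","eef_pos","tool_rot","qvel"):print(k,np.round(s[k],4).tolist())
manip.capture("top")
for cam,st in(("wrist",s),("top",None)):
  for t,x0 in(("board",[.512,-.18,0]),("tin_near",[.372,.107]),("tin_far",[.605,.088])):
    rs=manip.regions_of(t,cam)
    for r in rs[:2]:
        x,e=fit(t[:3],r["region"],x0,cam,st)
        print(cam,t,round(r["conf"],2),np.round(r["at"],1),r["region"].sum(),np.round(x,4),round(e,2))
        if cam=="wrist":
            P=circ(x) if t!="board" else rrect(x[:2],x[2])
            im=cv2.polylines(im.copy(),[np.round(cv2.convexHull(proj(P,cam,st).astype(np.float32))).astype(np.int32)],True,(0,0,255),1)
cv2.imwrite("pics/w2o.png",im)
E
```

```text
clock 4.85
eef_pos [0.5791, -0.0413, 0.3794]
tool_rot [[-0.0007, -0.0069, 1.0], [-0.0003, 1.0, 0.0069], [-1.0, -0.0003, -0.0007]]
qvel [-0.002, 0.0002, -0.0, -0.0057, -0.0001, -0.0012, -0.0]
wrist tin_near 0.81 [352.1  24.7] 2520 [0.3719 0.1119] 1.46
wrist tin_far 0.61 [325.9 173. ] 1747 [0.6048 0.091 ] 0.62
top board 0.74 [291.7 198.9] 268 [ 0.5206 -0.1863 -0.    ] 1.89
top tin_near 0.8 [235.8 233.9] 322 [0.372  0.1114] 0.51
top tin_far 0.71 [244.9 166.9] 357 [0.6052 0.0907] 0.36
```

View pics/w2o.png

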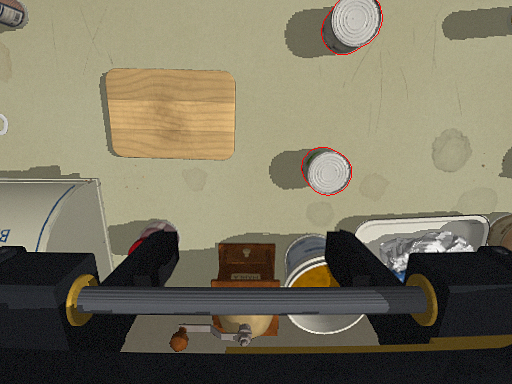

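Run:
```python
from h import *
s=manip.read_state()
for i in range(3):
    im=manip.capture("wrist")
    rs=manip.regions_of("board","wrist")
    if rs: break
r=rs[0]
for off in (0,.5):
    x,e=fit("boa",r["region"],[.512,-.18,-.02],"wrist",s,off);print(r["conf"],r["region"].sum(),x,e)
print(boardfit(r["region"],"wrist",s))
m=np.load("pics/top_board.npy")[0];print("top0",fit("boa",m,[.512,-.18,-.02],"top"))
P=rrect(x[:2],x[2])
im=cv2.polylines(im.copy(),[np.round(proj(P,"wrist",s)).astype(np.int32)],True,(0,0,255),1)
cv2.imwrite("pics/w3o.png",im)
tn=np.array([.372,.1116]);tf=np.array([.605,.0908]);g=(tn+tf)/2;a=np.arctan2(*(tf-tn)[::-1])
d=x[:2]-g;print("gap",g,a,"board in gap",d@[np.cos(a),np.sin(a)],d@[-np.sin(a),np.cos(a)],x[2]-a)
```

```text
0.77 11048 [ 0.51225597 -0.18105169 -0.02565721] 1.3401356786760543
0.77 11048 [ 0.51204979 -0.18102243 -0.0252121 ] 1.0002190528228354
((512.0916748046875, -180.3929443359375), (220.1175994873047, 150.1303253173828), 87.94249725341797)
top0 (array([ 0.51214275, -0.18278927, -0.02488352]), np.float64(0.481327808777304))
gap [0.4885 0.1012] -0.0890343758218469 board in gap 0.048550826138257445 -0.27901059610668205 0.06382227220176508
```

View pics/w3o.png

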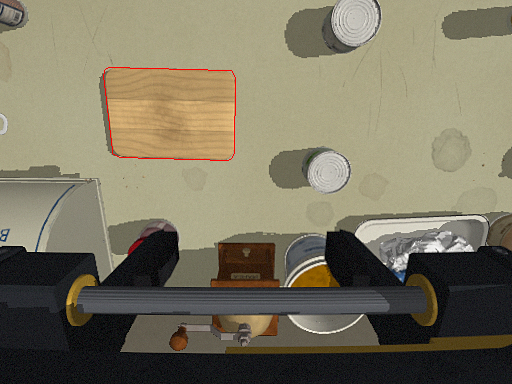

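```bash
cat >> h.py <<'E'
tn=np.array([.372,.1116]);tf=np.array([.605,.0908]);G=(tn+tf)/2;GA=np.arctan2(*(tf-tn)[::-1])
gx=np.array([np.cos(GA),np.sin(GA)]);gy=np.array([-gx[1],gx[0]])
def g2w(x,y): return G+x*gx+y*gy
def w2g(p): d=np.asarray(p)[:2]-G; return np.array([d@gx,d@gy])
def show(tgt,Rt,n,g=-1.0,s=None):
    s=s or manip.read_state()
    rows,p,Rc=plan(s["eef_pos"],np.array(s["tool_rot"]),tgt,Rt,n,g)
    for r in rows:print([float(x) for x in r])
E
python3 - <<'E'
from h import *
print(np.degrees(GA))
show([*g2w(.16,-.279),.10],Rz(np.degrees(GA)),8)
print([unproj(p,0,"wrist",manip.read_state()) for p in((103,235),(100,180))])
E
```

```text
-5.101293966173447
[35.0, -18.8, 5.3, 0.012, -0.0, 0.0, -1.0]
[34.9, -18.7, 5.5, 0.012, -0.0, 0.0, -1.0]
[35.0, -18.6, 5.8, 0.012, -0.0, 0.0, -1.0]
[34.9, -18.6, 6.0, 0.012, -0.0, 0.0, -1.0]
[35.0, -18.5, 6.2, 0.012, -0.0, 0.0, -1.0]
[35.0, -18.4, 6.4, 0.012, -0.0, 0.0, -1.0]
[34.9, -18.4, 6.6, 0.012, -0.0, 0.0, -1.0]
[35.0, -18.2, 6.9, 0.012, -0.0, 0.0, -1.0]
[array([[ 0.75242002, -0.34844552,  0.        ]]), array([[ 0.63438334, -0.33552763,  0.        ]])]
```

Call:
arm_command:
  rows: [35,-19,5,0.012,0,0,-1,35,-19,5,0.012,0,0,-1,35,-19,6,0.012,0,0,-1,35,-19,6,0.012,0,0,-1,35,-18,6,0.012,0,0,-1,35,-18,6,0.012,0,0,-1,35,-18,7,0.012,0,0,-1,35,-18,7,0.012,0,0,-1,0,0,0,0,0,0,-1,0,0,0,0,0,0,-1]

```text
clock: 6.6
eef_pos: [0.6231, -0.1895, 0.101]
tool_rot: [[0.001, 0.088, 0.996], [0.001, 0.996, -0.088], [-1.0, 0.001, 0.001]]
contact_force: [0.5, 0.5, 0.1]
width: 0.088
```

Run:
```python
from h import *
s=manip.read_state();im=manip.capture("wrist");cv2.imwrite("pics/w4.png",im)
print(s["eef_pos"],w2g(s["eef_pos"]),np.round(s["tool_rot"],3),s["qpos"])
show([*g2w(.16,-.279),.024],Rz(np.degrees(GA)),4)
```

```text
[ 0.62314997 -0.18948709  0.10103297] [ 0.1599636  -0.27756306] [[ 0.001  0.088  0.996]
 [ 0.001  0.996 -0.088]
 [-1.     0.001  0.001]] [ 0.62940638  0.81043036 -0.60730543  1.60462462  0.55317372  0.90304501
  1.30111336]
[19.4, -0.4, -0.1, 0.0, 0.001, -0.0, -1.0]
[19.4, -0.4, -0.1, 0.0, 0.001, -0.0, -1.0]
[19.4, -0.4, -0.1, 0.0, 0.001, -0.0, -1.0]
[19.4, -0.4, -0.1, 0.0, 0.001, -0.0, -1.0]
```

View pics/w4.png

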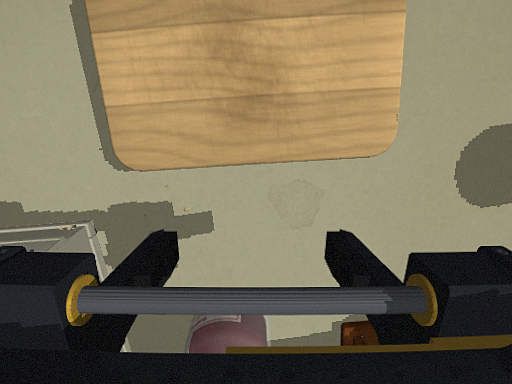

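Call:
arm_command:
  rows: [19,0,0,0,0,0,-1,19,0,0,0,0,0,-1,19,0,0,0,0,0,-1,19,0,0,0,0,0,-1,0,0,0,0,0,0,-1,0,0,-6,0,0,0,-1,0,0,-6,0,0,0,-1,0,0,-6,0,0,0,-1,0,0,-6,0,0,0,-1,0,0,-6,0,0,0,-1]

```text
clock: 7.9
eef_pos: [0.5931, -0.1885, 0.0242]
tool_rot: [[0.002, 0.089, 0.996], [-0.001, 0.996, -0.089], [-1.0, -0.0, 0.002]]
contact_force: [2.6, -1.5, -0.5]
width: 0.0878
```

Run:
```python
from h import *
s=manip.read_state();im=manip.capture("wrist");cv2.imwrite("pics/w5.png",im)
print(s["eef_pos"],w2g(s["eef_pos"]),s["contact_force"],np.round(s["tool_rot"],3).tolist())
```

```text
[ 0.5930846  -0.18849958  0.02419641] [ 0.1299295  -0.27925277] [ 2.60286808 -1.51925561 -0.5011264 ] [[0.002, 0.089, 0.996], [-0.001, 0.996, -0.089], [-1.0, -0.0, 0.002]]
```

View pics/w5.png

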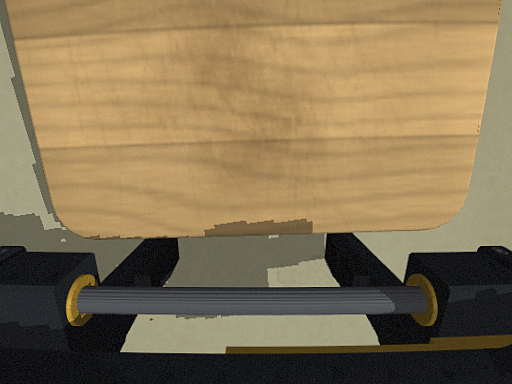

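Call:
arm_command:
  rows: [0,0,-6,0,0,0,-1,0,0,-6,0,0,0,-1,0,0,-6,0,0,0,-1,0,0,-6,0,0,0,-1,0,0,-6,0,0,0,-1,0,0,-5,0,0,0,-1,0,0,-4,0,0,0,-1,0,0,-3,0,0,0,-1,0,0,0,0,0,0,-1,0,0,0,0,0,0,-1]

```text
clock: 9.2
eef_pos: [0.5508, -0.1841, 0.0238]
tool_rot: [[0.0, 0.089, 0.996], [0.0, 0.996, -0.089], [-1.0, 0.0, 0.0]]
contact_force: [4.6, -0.6, 2.4]
width: 0.088
```

```bash
cat >> h.py <<'E'
def meas(cam,st,x0,name):
    for i in range(4):
        im=manip.capture(cam)
        rs=manip.regions_of("board",cam)
        if rs and rs[0]["region"].sum()>1000: break
    r=rs[0]
    x,e=fit("boa",r["region"],x0,cam,st)
    print(cam,round(r["conf"],2),r["region"].sum(),"board w",np.round(x,4),"gap",np.round(w2g(x),4),"yaw",round(x[2]-GA,4),"res",round(e,2))
    P=rrect(x[:2],x[2])
    im=cv2.polylines(im.copy(),[np.round(proj(P,cam,st)).astype(np.int32)],True,(0,0,255),1)
    cv2.imwrite(f"pics/{name}.png",im);return x
E
python3 - <<'E'
from h import *
s=manip.read_state();im=manip.capture("wrist");cv2.imwrite("pics/w6.png",im)
print(s["eef_pos"],w2g(s["eef_pos"]),s["contact_force"])
meas("top",None,[.465,-.177,-.09],"t6")
E
```

```text
[ 0.5507775  -0.18410957  0.0238274 ] [ 0.08739963 -0.27864196] [ 4.62524701 -0.55952907  2.40468266]
top 0.96 1848 board w [ 0.463  -0.1721 -0.0873] gap [-0.0011 -0.2745] yaw 0.0018 res 1.76
```

View pics/t6.png

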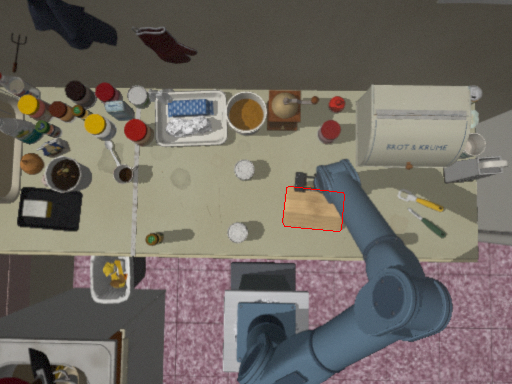

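View pics/w6.png

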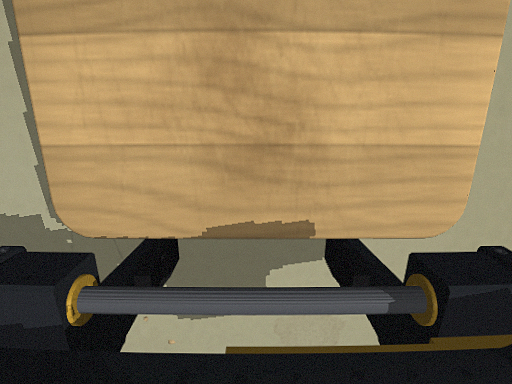

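Run:
```python
from h import *
s=manip.read_state()
s=dict(s);s["eef_pos"]=np.array(s["eef_pos"])+[0.02,-.002,.08]
show([.46,-.22,.35],Rz(np.degrees(GA)-90),10,s=s)
```

```text
[-24.6, -4.3, -10.7, 0.157, -0.0, -0.0, -1.0]
[-24.7, -6.0, -9.9, 0.157, -0.0, -0.0, -1.0]
[-24.6, -7.5, -8.9, 0.157, -0.0, -0.0, -1.0]
[-24.6, -8.7, -7.6, 0.157, -0.0, -0.0, -1.0]
[-24.7, -9.9, -6.1, 0.157, -0.0, -0.0, -1.0]
[-24.6, -10.6, -4.6, 0.157, -0.0, -0.0, -1.0]
[-24.6, -11.3, -2.7, 0.157, -0.0, -0.0, -1.0]
[-24.7, -11.5, -1.1, 0.157, -0.0, -0.0, -1.0]
[-24.6, -11.5, 0.9, 0.157, -0.0, -0.0, -1.0]
[-24.6, -11.3, 2.6, 0.157, -0.0, -0.0, -1.0]
```

Call:
arm_command:
  rows: [0,0,5,0,0,0,-1,0,0,8,0,0,0,-1,0,0,7,0,0,0,-1,0,0,0,0,0,0,-1,-20,0,0,0,0,0,-1,-20,0,0,0,0,0,-1,-20,0,0,0,0,0,-1,-20,0,0,0,0,0,-1,0,0,0,0,0,0,-1,0,0,0,0,0,0,-1]

```text
clock: 10.6
eef_pos: [0.5702, -0.1862, 0.1034]
tool_rot: [[-0.001, 0.089, 0.996], [-0.0, 0.996, -0.089], [-1.0, -0.0, -0.001]]
contact_force: [-0.1, -0.5, 0.1]
width: 0.0882
```

Call:
arm_command:
  rows: [-25,-4,-11,0.157,0,0,-1,-25,-6,-10,0.157,0,0,-1,-25,-8,-9,0.157,0,0,-1,-25,-9,-8,0.157,0,0,-1,-25,-10,-6,0.157,0,0,-1,-25,-11,-5,0.157,0,0,-1,-25,-11,-3,0.157,0,0,-1,-25,-11,-1,0.157,0,0,-1,-25,-11,1,0.157,0,0,-1,-25,-11,3,0.157,0,0,-1]

```text
clock: 11.85
eef_pos: [0.4588, -0.2199, 0.3536]
tool_rot: [[-0.002, 0.996, -0.093], [0.001, -0.093, -0.996], [-1.0, -0.002, -0.001]]
contact_force: [0.6, -0.3, -0.4]
width: 0.0882
```

Call:
arm_command:
  rows: [0,0,0,0,0,0,-1,0,0,0,0,0,0,-1,0,0,0,0,0,0,-1,0,0,0,0,0,0,-1,0,0,0,0,0,0,-1,0,0,0,0,0,0,-1,0,0,0,0,0,0,-1,0,0,0,0,0,0,-1,0,0,0,0,0,0,-1,0,0,0,0,0,0,-1]

```text
clock: 13.1
eef_pos: [0.4596, -0.22, 0.3537]
tool_rot: [[-0.0, 0.996, -0.088], [-0.0, -0.088, -0.996], [-1.0, -0.0, 0.0]]
contact_force: [-0.3, -0.7, -0.1]
width: 0.0884
```

Run:
```python
from h import *
s=manip.read_state()
print(s["clock"],s["eef_pos"],w2g(s["eef_pos"]),np.round(s["tool_rot"],3).tolist(),s["qpos"])
x=meas("wrist",s,[.463,-.172,-.087],"w7")
meas("top",None,x,"t7")
show([*g2w(0,-.43),.10],Rz(np.degrees(GA)-90),9)
```

```text
13.1 [ 0.45964455 -0.21996291  0.35369986] [-1.84378718e-04 -3.22456535e-01] [[-0.0, 0.996, -0.088], [-0.0, -0.088, -0.996], [-1.0, -0.0, 0.0]] [ 0.71355855  0.22555431 -0.41817143  1.76539516  0.09875987  1.171276
  0.17837794]
wrist 0.65 12068 board w [ 0.4658 -0.1727 -0.0868] gap [ 0.0018 -0.2748] yaw 0.0022 res 0.96
top 0.89 2341 board w [ 0.4654 -0.1731 -0.0974] gap [ 0.0014 -0.2753] yaw -0.0083 res 0.44
[28.2, 0.0, 11.9, 0.0, 0.0, 0.0, -1.0]
[28.2, 0.0, 12.0, 0.0, 0.0, 0.0, -1.0]
[28.2, 0.0, 11.9, 0.0, 0.0, 0.0, -1.0]
[28.2, 0.0, 12.0, 0.0, 0.0, 0.0, -1.0]
[28.1, 0.0, 11.9, 0.0, 0.0, 0.0, -1.0]
[28.2, 0.0, 12.0, 0.0, 0.0, 0.0, -1.0]
[28.2, 0.1, 11.9, 0.0, 0.0, 0.0, -1.0]
[28.2, -0.0, 12.0, 0.0, 0.0, 0.0, -1.0]
[28.2, -0.0, 11.9, 0.0, 0.0, 0.0, -1.0]
```

View pics/w7.png

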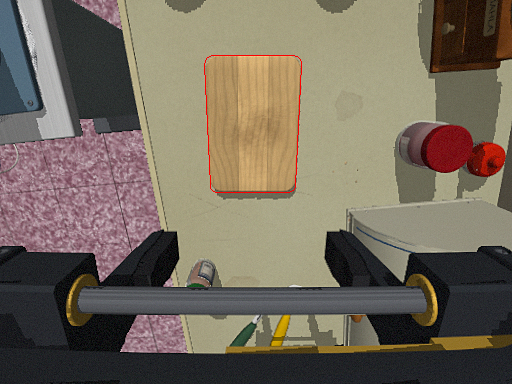

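View pics/t7.png

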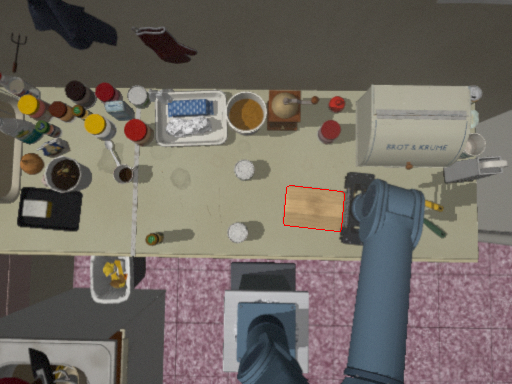

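Call:
arm_command:
  rows: [28,0,12,0,0,0,-1,28,0,12,0,0,0,-1,28,0,12,0,0,0,-1,28,0,12,0,0,0,-1,28,0,12,0,0,0,-1,28,0,12,0,0,0,-1,28,0,12,0,0,0,-1,28,0,12,0,0,0,-1,28,1,12,0,0,0,-1,0,0,0,0,0,0,-1]

```text
clock: 14.55
eef_pos: [0.4497, -0.3277, 0.1]
tool_rot: [[-0.003, 0.996, -0.089], [0.002, -0.089, -0.996], [-1.0, -0.003, -0.002]]
contact_force: [-0.8, -0.1, 0.6]
width: 0.0879
```

Run:
```python
from h import *
s=manip.read_state();im=manip.capture("wrist");cv2.imwrite("pics/w8.png",im)
print(s["eef_pos"],w2g(s["eef_pos"]),np.round(s["tool_rot"],4).tolist(),s["contact_force"])
```

```text
[ 0.44971707 -0.32769828  0.09998709] [-0.00049305 -0.43064789] [[-0.0033, 0.996, -0.0892], [0.0018, -0.0892, -0.996], [-1.0, -0.0035, -0.0015]] [-0.81864456 -0.09670424  0.63253591]
```

View pics/w8.png

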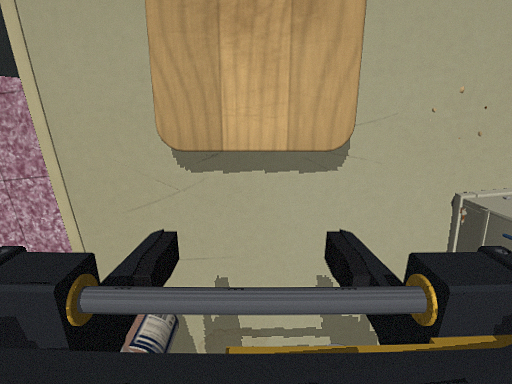

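Call:
arm_command:
  rows: [19,0,0,0,0,0,-1,19,0,0,0,0,0,-1,19,0,0,0,0,0,-1,19,0,0,0,0,0,-1,0,0,0,0,0,0,-1,0,0,-10,0,0,0,-1,0,0,-10,0,0,0,-1,0,0,-6,0,0,0,-1,0,0,-6,0,0,0,-1,0,0,-6,0,0,0,-1]

```text
clock: 15.85
eef_pos: [0.4546, -0.2902, 0.026]
tool_rot: [[0.0, 0.996, -0.088], [-0.001, -0.088, -0.996], [-1.0, 0.0, 0.001]]
contact_force: [-0.4, -3.5, 0.2]
width: 0.088
```

Call:
arm_command:
  rows: [0,0,-10,0,0,0,-1,0,0,-10,0,0,0,-1,0,0,-10,0,0,0,-1,0,0,-10,0,0,0,-1,0,0,-10,0,0,0,-1,0,0,-10,0,0,0,-1,0,0,-10,0,0,0,-1,0,0,-10,0,0,0,-1,0,0,0,0,0,0,-1,0,0,0,0,0,0,-1]

```text
clock: 17.1
eef_pos: [0.4612, -0.2089, 0.0254]
tool_rot: [[-0.001, 0.996, -0.087], [0.001, -0.087, -0.996], [-1.0, -0.001, -0.001]]
contact_force: [0.5, -1.0, -0.6]
width: 0.088
```

Run:
```python
from h import *
s=manip.read_state();im=manip.capture("wrist");cv2.imwrite("pics/w9.png",im)
print(s["eef_pos"],w2g(s["eef_pos"]),np.round(s["tool_rot"],4).tolist(),s["contact_force"])
g=w2g(s["eef_pos"])
meas("top",None,[*g2w(.001,g[1]+.121),GA],"t9")
```

```text
[ 0.46120762 -0.20890188  0.02543419] [ 0.00038899 -0.31130033] [[-0.0008, 0.9962, -0.0868], [0.0013, -0.0868, -0.9962], [-1.0, -0.001, -0.0012]] [ 0.53173872 -0.99855732 -0.61433192]
top 0.93 2229 board w [ 0.4737 -0.0867 -0.0949] gap [ 0.0019 -0.1884] yaw -0.0059 res 0.77
```

View pics/w9.png

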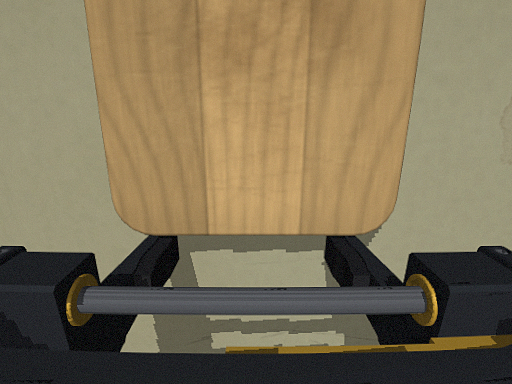

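View pics/t9.png

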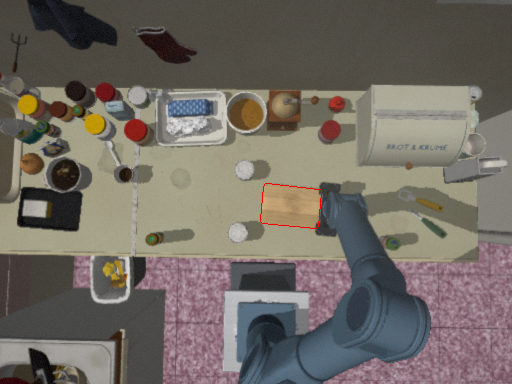

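Call:
arm_command:
  rows: [0,-0.3,-8,0,0,0,-1,0,-0.3,-8,0,0,0,-1,0,-0.3,-8,0,0,0,-1,0,-0.3,-8,0,0,0,-1,0,-0.3,-8,0,0,0,-1,0,0,-8,0,0,0,-1,0,0,-8,0,0,0,-1,0,0,-8,0,0,0,-1,0,0,0,0,0,0,-1,0,0,0,0,0,0,-1]

```text
clock: 18.5
eef_pos: [0.4659, -0.1458, 0.0258]
tool_rot: [[0.0, 0.996, -0.087], [0.0, -0.087, -0.996], [-1.0, 0.0, -0.0]]
contact_force: [0.6, -0.1, 0.9]
width: 0.0882
```

Run:
```python
from h import *
s=manip.read_state();im=manip.capture("wrist");cv2.imwrite("pics/w10.png",im)
print(s["clock"],s["eef_pos"],w2g(s["eef_pos"]),np.round(s["tool_rot"],4).tolist(),s["contact_force"])
g=w2g(s["eef_pos"])
meas("top",None,[*g2w(.001,g[1]+.121),GA],"t10")
```

```text
18.5 [ 0.46591431 -0.14579842  0.025817  ] [-0.00053392 -0.24802832] [[0.0004, 0.9962, -0.0873], [0.0004, -0.0873, -0.9962], [-1.0, 0.0004, -0.0004]] [ 0.58571607 -0.13674877  0.88534919]
top 0.96 2138 board w [ 0.478  -0.0237 -0.0937] gap [ 0.0006 -0.1253] yaw -0.0047 res 1.14
```

View pics/w10.png

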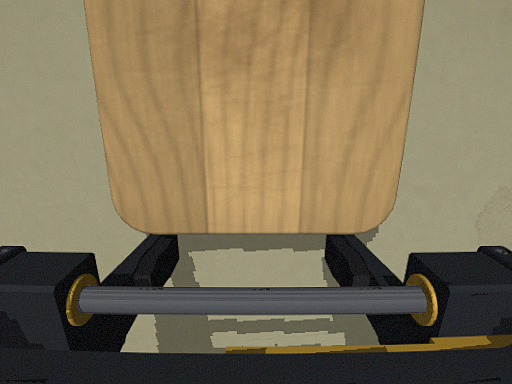

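View pics/t10.png

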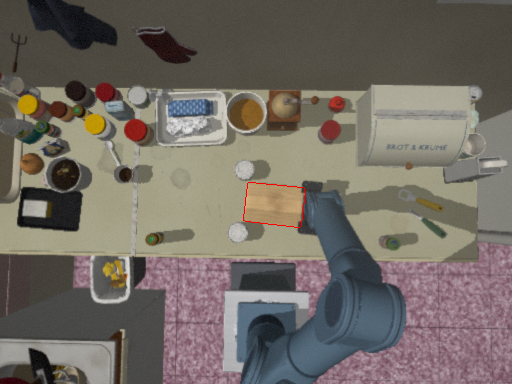

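Call:
arm_command:
  rows: [0,0,-8,0,0,0,-1,0,0,-8,0,0,0,-1,0,0,-8,0,0,0,-1,0,0,-8,0,0,0,-1,0,0,-8,0,0,0,-1,0,0,-8,0,0,0,-1,0,0,-8,0,0,0,-1,0,0,-8,0,0,0,-1,0,0,-8,0,0,0,-1,0,0,-8,0,0,0,-1]

```text
clock: 19.9
eef_pos: [0.4727, -0.066, 0.0257]
tool_rot: [[-0.0, 0.996, -0.088], [-0.0, -0.088, -0.996], [-1.0, -0.0, 0.0]]
contact_force: [0.3, -4.4, 1.0]
width: 0.0878
```

Run:
```python
from h import *
s=manip.read_state();im=manip.capture("wrist");cv2.imwrite("pics/w11.png",im)
print(s["clock"],s["eef_pos"],w2g(s["eef_pos"]),np.round(s["tool_rot"],4).tolist(),s["contact_force"])
g=w2g(s["eef_pos"])
meas("top",None,[*g2w(.001,g[1]+.121),GA],"t11")
```

```text
19.9 [ 0.47267026 -0.06604048  0.02571371] [-0.00089655 -0.16798558] [[-0.0001, 0.9961, -0.0879], [-0.0, -0.0879, -0.9961], [-1.0, -0.0001, 0.0001]] [ 0.34313876 -4.36990676  1.00760734]
top 0.79 2084 board w [ 0.4848  0.0573 -0.0888] gap [ 0.0002 -0.044 ] yaw 0.0002 res 1.45
```

View pics/w11.png

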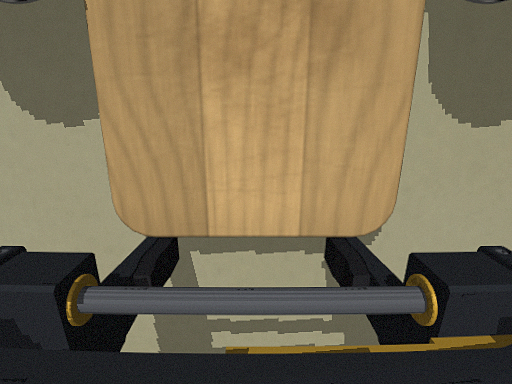

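View pics/t11.png

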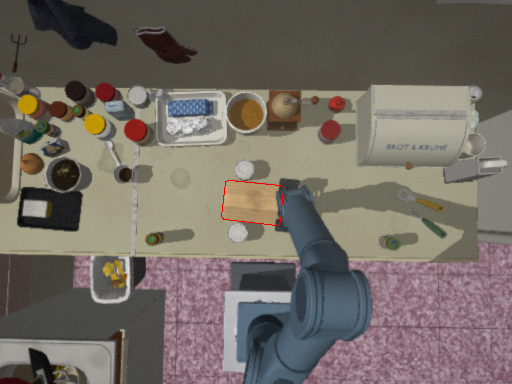

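Call:
arm_command:
  rows: [0,0,-8,0,0,0,-1,0,0,-8,0,0,0,-1,0,0,-8,0,0,0,-1,0,0,-8,0,0,0,-1,0,0,-8,0,0,0,-1,0,0,-8,0,0,0,-1,0,0,-8,0,0,0,-1,0,0,-8,0,0,0,-1,0,0,-8,0,0,0,-1,0,0,-8,0,0,0,-1]

```text
clock: 21.3
eef_pos: [0.4796, 0.0137, 0.0256]
tool_rot: [[-0.0, 0.996, -0.088], [0.0, -0.088, -0.996], [-1.0, -0.0, -0.0]]
contact_force: [0.2, -2.6, -1.6]
width: 0.0885
```

Run:
```python
from h import *
s=manip.read_state();im=manip.capture("wrist");cv2.imwrite("pics/w12.png",im)
print(s["clock"],s["eef_pos"],w2g(s["eef_pos"]),np.round(s["tool_rot"],4).tolist(),s["contact_force"])
g=w2g(s["eef_pos"])
meas("top",None,[*g2w(.001,g[1]+.121),GA],"t12")
```

```text
21.3 [0.4796306  0.01374481 0.02564067] [-0.00105804 -0.08789743] [[-0.0002, 0.9961, -0.0878], [0.0001, -0.0878, -0.9961], [-1.0, -0.0002, -0.0]] [ 0.22309353 -2.60675112 -1.58074995]
top 0.94 1920 board w [ 0.4918  0.135  -0.1035] gap [0.0002 0.034 ] yaw -0.0145 res 1.54
```

View pics/w12.png

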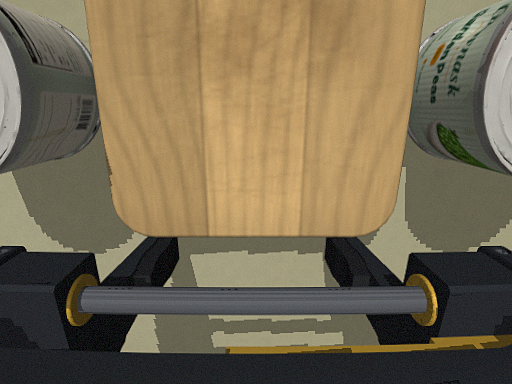

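Call:
arm_command:
  rows: [0,0,-8,0,0,0,-1,0,0,-8,0,0,0,-1,0,0,-8,0,0,0,-1,0,0,-8,0,0,0,-1,0,0,-8,0,0,0,-1,0,0,-8,0,0,0,-1,0,0,-8,0,0,0,-1,0,0,-8,0,0,0,-1,0,0,-8,0,0,0,-1,0,0,-8,0,0,0,-1]

```text
clock: 22.7
eef_pos: [0.4866, 0.093, 0.0257]
tool_rot: [[-0.0, 0.996, -0.088], [-0.001, -0.088, -0.996], [-1.0, -0.0, 0.001]]
contact_force: [-0.2, -5.7, 3.6]
width: 0.0882
```

Run:
```python
from h import *
s=manip.read_state();im=manip.capture("wrist");cv2.imwrite("pics/w13.png",im)
print(s["clock"],s["eef_pos"],w2g(s["eef_pos"]),np.round(s["tool_rot"],4).tolist(),s["contact_force"])
g=w2g(s["eef_pos"])
meas("top",None,[*g2w(.001,g[1]+.121),GA],"t13")
```

```text
22.7 [0.4865878  0.09295278 0.02574765] [-0.00117131 -0.00838458] [[-0.0004, 0.9961, -0.0881], [-0.0007, -0.0881, -0.9961], [-1.0, -0.0004, 0.0007]] [-0.23531955 -5.69490887  3.55844659]
top 0.93 1628 board w [ 0.4974  0.2099 -0.0894] gap [-0.0008  0.1091] yaw -0.0004 res 1.57
```

View pics/w13.png

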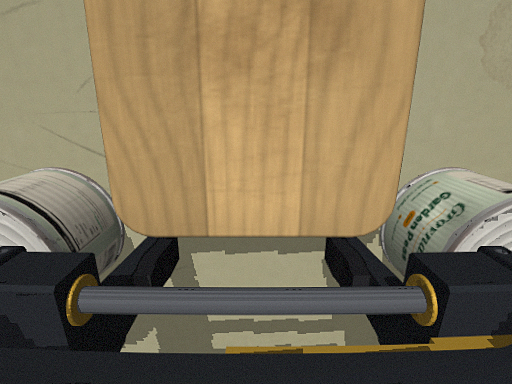

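View pics/t13.png

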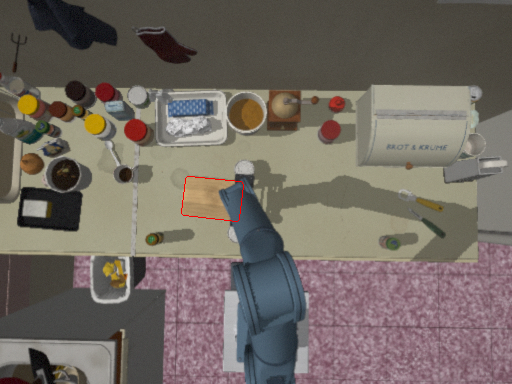

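Call:
arm_command:
  rows: [0,0,-8,0,0,0,-1,0,0,-8,0,0,0,-1,0,0,-8,0,0,0,-1,0,0,-8,0,0,0,-1,0,0,-8,0,0,0,-1,0,0,-8,0,0,0,-1,0,0,-6,0,0,0,-1,0,0,-4,0,0,0,-1,0,0,-2,0,0,0,-1,0,0,0,0,0,0,-1]

```text
clock: 24.1
eef_pos: [0.4919, 0.153, 0.0256]
tool_rot: [[-0.0, 0.996, -0.088], [0.0, -0.088, -0.996], [-1.0, -0.0, -0.0]]
contact_force: [-1.2, -1.6, -0.9]
width: 0.0883
```

Run:
```python
from h import *
s=manip.read_state();im=manip.capture("wrist");cv2.imwrite("pics/w14.png",im)
print(s["clock"],s["eef_pos"],w2g(s["eef_pos"]),s["contact_force"])
```

```text
24.1 [0.491909   0.15304126 0.02564808] [-0.00121406  0.05193904] [-1.2344623  -1.62406374 -0.86445563]
```

View pics/w14.png

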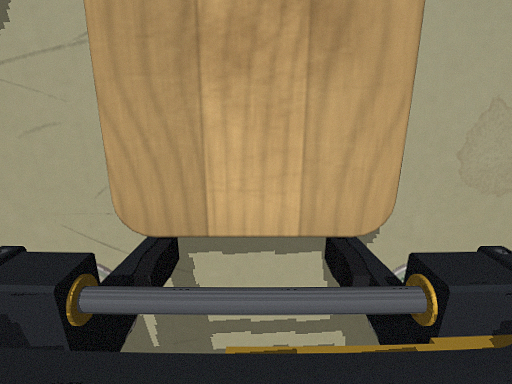

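Call:
arm_command:
  rows: [0,0,5,0,0,0,-1,0,0,8,0,0,0,-1,0,0,7,0,0,0,-1,0,0,0,0,0,0,-1,-25,0,0,0,0,0,-1,-45,0,0,0,0,0,-1,-50,0,0,0,0,0,-1,-50,0,0,0,0,0,-1,-50,0,0,0,0,0,-1,-50,0,0,0,0,0,-1]

```text
clock: 25.4
eef_pos: [0.4899, 0.1328, 0.2976]
tool_rot: [[0.0, 0.996, -0.088], [0.0, -0.088, -0.996], [-1.0, 0.0, -0.0]]
contact_force: [1.7, -0.3, -0.1]
width: 0.0879
```

Call:
arm_command:
  rows: [-40,0,0,0,0,0,-1,-20,0,0,0,0,0,-1,0,0,0,0,0,0,-1,0,0,0,0,0,0,-1,0,0,0,0,0,0,-1,0,0,0,0,0,0,-1,0,0,0,0,0,0,-1,0,0,0,0,0,0,-1,0,0,0,0,0,0,-1,0,0,0,0,0,0,-1]

```text
clock: 26.65
eef_pos: [0.4902, 0.1327, 0.3557]
tool_rot: [[0.0, 0.996, -0.088], [0.0, -0.088, -0.996], [-1.0, 0.0, -0.0]]
contact_force: [-0.7, 0.1, -0.0]
width: 0.0879
```

Run:
```python
from h import *
s=manip.read_state()
print(s["clock"],s["eef_pos"],np.abs(s["qvel"]).max(),s["contact_force"])
x0=[*g2w(0,.173),GA]
for cam,st in(("wrist",s),("top",None)):
    x=meas(cam,st,x0,cam+"15")
    for sx in(-1,1):
        c,q=np.cos(x[2]),np.sin(x[2]);p=x[:2]+np.array([[c,-q],[q,c]])@[sx*.075,-.11];print("corner",np.round(w2g(p),4))
for t,x0 in(("tin_near",tn),("tin_far",tf)):
    rs=manip.regions_of(t,"wrist")
    if rs: print(t,rs[0]["conf"],fit("tin",rs[0]["region"],x0,"wrist",s))
for t in("cup","jam_jar","spice_a"):
    for r in manip.regions_of(t,"top")[:2]: print(t,round(r["conf"],2),np.round(r["at"],1),np.round(unproj(r["at"],.05,"top"),3))
```

```text
26.65 [0.4902388  0.13268725 0.35571851] 0.0013413866477362502 [-7.30057729e-01  5.06993591e-02 -3.46934329e-04]
wrist 0.7 13110 board w [ 0.5022  0.2576 -0.0887] gap [-0.0003  0.157 ] yaw 0.0004 res 1.43
corner [-0.0753  0.047 ]
corner [0.0747 0.047 ]
top 0.71 787 board w [ 0.5036  0.2713 -0.0644] gap [-1.000e-04  1.708e-01] yaw 0.0246 res 1.77
corner [-0.0723  0.059 ]
corner [0.0776 0.0627]
tin_near 0.58 (array([0.37101402, 0.11233231]), np.float64(0.47177933738616373))
tin_far 0.78 (array([0.60379403, 0.09065543]), np.float64(0.38890903844118646))
cup 0.5 [243.4 167.5] [[0.612 0.092 0.05 ]]
jam_jar 0.57 [329.7 133.7] [[ 0.743 -0.228  0.05 ]]
jam_jar 0.47 [177.5 198.2] [[0.494 0.334 0.05 ]]
spice_a 0.72 [391.2 245.9] [[ 0.331 -0.452  0.05 ]]
```

View pics/wrist15.png

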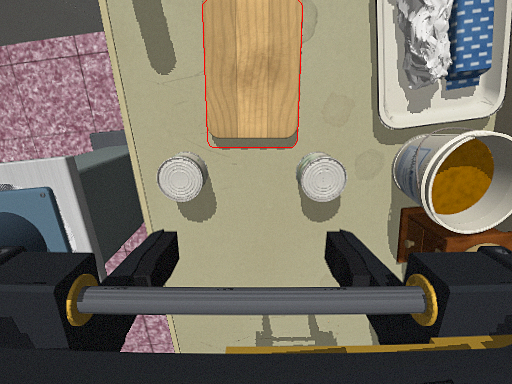

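View pics/top15.png

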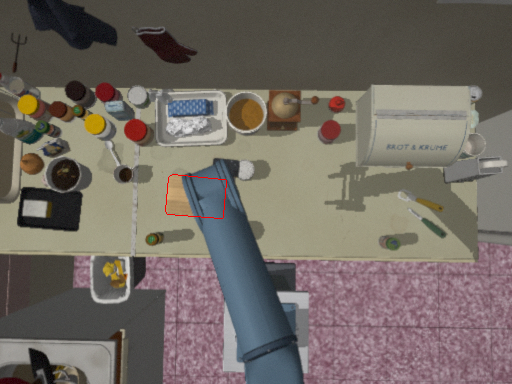

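Run:
```python
from h import *
s=manip.read_state()
for p in((225,137),(255,137.5),(288,137.5)): print(np.round(w2g(unproj(p,.022,"wrist",s)[0]),4))
```

```text
[-0.0453  0.0643]
[0.0048 0.0634]
[0.0601 0.0635]
```

```bash
python3 -c "
from cell import manip
print(manip.hand_in(), manip.read_state()['clock'])"
```

```text
the job is handed in; nothing more can be done
the job is handed in; nothing more can be done
```

I pushed the board flat through the gap between the tins and handed the job in about 27 s in. It is now on the left side of both tins. The hand-in reported no verdict.

**What I did:** The board started about 49 mm off the gap's centre line and turned 0.06 rad. I first pushed its far long side with two fingertips to centre and square it. Then I pushed its right end through the gap, backed the fingers off and raised the arm clear.

**Last checks that held:**
- **Trailing end:** the last wrist picture puts it at y of 0.063 to 0.064 m in the gap frame. That is about 26 mm past the tins' left sides and parallel to the gap.
- **Passage:** the top-camera fits during the push kept the board's middle within about 1 mm of the gap's centre line, and the contact force I read after each move stayed under 7 N.
- **Robot:** at hand-in the arm was still, about 0.36 m up, and touching nothing.

**Checks that disagreed or fell short:**
- **Board fits:** the last whole-board fits were unreliable. The wrist view cut off the board's leading end, so that fit gave a trailing end of 0.047 m. The arm hid part of the board from the top camera, and that fit gave 0.059 to 0.063 m. I relied on the trailing edge measured directly in the wrist picture instead.
- **Bystanders:** the jam jar and the right spice jar came out 7 to 9 mm from their first readings, which is within what I expect of the detector's scatter. I did not re-measure the cup and the left spice jar because the detector missed them. In the last top picture they look to be where they started, and the arm never went near any of them.

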